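# Stack the dart pots under their guard

## Robot

A 6-joint arm with a two-finger parallel gripper is mounted at the origin on the work surface. World frame = base frame: x ahead of the robot, y to its left, z up, the work surface at z = 0. Lengths are in mm, angles in rad, forces in N, time in s.
With the tool pointing down it reaches from about 375 to 975 mm from the base axis. Payload 3.8 kg.
Tool frame: the origin (TCP) lies at the very end of the fingers, on their centre line; the grasp point (between the pads) lies 19 mm behind it; z points along the fingers, y is the line along which they close (so a half turn about z gives the same grasp; the last joint's range is limited). The gripper opens to 88 mm and grips with 3 to 60 N. Pads are 18 mm wide; open, the fingers measure 123 mm over their backs; the gripper's body (75 mm by 187 mm) begins 45 mm behind the grasp point.
Start: joints at [-1.346, 0.264, 1.604, -0, 1.274, -0.037], TCP at [174.698, -651.996, 214.706] pointing down, gripper open.
Joint ranges: [-2.63, 2.63], [-0.94, 2.18], [0.31, 2.57], [-1.31, 4.45], [0, 2.66], [-2.55, 2.55]. Speed limits (rad/s): [2.57, 2.57, 3.14, 3.14, 3.14, 3.14].

## Interface

Orientations are given as a unit quaternion [w, x, y, z].
In Python, from bench import manip gives the robot as it stands.
- The arm moves only by the shell command python3 -m pendant 'ROWS' [FORCE]. ROWS is JSON, a list of rows, each a list of 5 numbers: the closure, from -1 (fully open) to 1 (shut), then the shift along the tool's x, y, z in mm, then the turn about the tool's z in rad. A call has exactly 8 rows; each row shifts and turns the commanded pose from where the row before left it, along the tool's axes as they then stand; what a row does not reach is not made up. A row lasts 1/12 s, in which the tool goes at most 41.7 mm and 7.16 degrees, less where a joint would pass 70% of its speed; a pose out of reach is approached as far as the arm can. A call with a gripper value outside its range is refused whole. The fingers move at their own pace and stop on an object; FORCE is the grip in N (left out, the last holds). Time passes only in rows, so rows that do not move let the fingers close, or fill a call up. It gives the time, the measured TCP pose, the force, the opening and the grip force at its end, in the units of the state.
- manip.state(): the state, without advancing time (a new reading comes with each control period).
- manip.get_image(name): name is "scene" or "side" or "wrist"; returns (picture, depth): 480x640x3 uint8, blue, green, red; 480x640 float32, mm along the optical axis (not along the pixel's ray), 0 where there is no reading.
- manip.camera_model(name): a dict with "camera_matrix" (3x3 intrinsics, pixels), "eye" and "attitude" of the camera in the world. Camera axes: x right, y up, looking along -z (the intrinsics and any distortion apply to the point x, -y, -z); pixel columns grow to the right and rows downward; lengths in mm; the calibration is good to about 2 mm. A picture is of the moment at which its call begins: read the wrist's pose just before it. camera_model takes no time and is no camera call; for the wrist camera it gives the pose at the moment of the call.
- manip.sign_off(): hands the job in; it is judged then, once.
The state is a dict: "time": time; "qpos": joint angles; "dq": joint speeds; "joint_efforts": joint torques, N m; "eef_pos": TCP position; "orientation": TCP orientation; "contact_force": force on the tool from outside, world axes, zero at the start; "ft_torque": the same for the moment, N m; "gripper_width": finger opening in mm; "gripper_force": force on a finger pad.
Only numpy, scipy, OpenCV 4.12 (cv2) and the standard library are available. Lean on these libraries where they do the work, as an engineer would, in place of code of your own. Each camera call takes 0.05 s, during which the arm holds its last target. There are 200 camera calls.

## Task

Put the dart pots away: first fold the tin guard of the leaning pine holder up until it stands straight up, and leave it standing so that it screens the pots. Then nest the loose grey pot fully home in the red pot that is fixed in the holder, and after it the loose red pot fully home in the grey one, so that the three make one straight, leaning stack. Leave the glass tumbler, dart stand, sharpener and chalk tin standing where they are.

Things in the scene. Friction and masses are not known exactly. Their poses are not given: they have to be found in the camera images.
- holder: fixed pine holder, base plate 150 x 120 mm, 14 mm thick; a leaning block carries the fixed red pot, and an upright back board 100 mm wide, its top 146 mm above the ledge, carries the guard's hinge at the side away from the robot (+x of the holder). Origin: centre of its underside; z up
- pot_base: red pot fixed in the holder, leaning 30 degrees, mouth towards the robot (-x of holder). 85 mm tall, hollow: tapered foot 40 mm tall (diameter 40 mm below, 49 mm above), then a flat step out to a straight collar, diameter 62 mm (65 over corners), 45 mm tall to the rim; collar wall 4 mm, mouth diameter 54 mm. Origin: centre of underside; z along its axis to the mouth
- pot_grey: loose grey plastic pot, about 90 g, upright on the ledge. Same shape and size as pot_base (85 mm tall, collar diameter 62 mm). Nested fully home, its step rests on the lower pot's rim and its origin lies 45 mm up the lower pot's z axis. Origin: centre of the underside; z along its axis to the mouth
- pot_red: loose red plastic pot, about 90 g, upright on the ledge. Same shape and size as pot_base (85 mm tall, collar diameter 62 mm). Nested fully home, its step rests on the lower pot's rim and its origin lies 45 mm up the lower pot's z axis. Origin: centre of the underside; z along its axis to the mouth
- guard (a joint): angle of the tin guard about its stiff hinge, rad: 0 = level, pointing from the hinge to -x of the holder above the mouth of the fixed pot, growing as it folds up; 1.571 = straight up; stop at 2.4. Stays where left. Guard: plate 90 mm wide, 4 mm thick, reaching 90 mm from the hinge axis, with a black tab in its plane beyond the free edge
- guard_hinge (a point): point on the guard's hinge axis, in the middle of its width, 150 mm above the ledge; the axis runs level along y of the holder (y of this point). The point turns with the guard: -x points from the hinge along the guard
- guard_tab (a point): place to pinch the guard: on the black tab, 122 mm from the hinge axis; the tab is 16 mm wide along the hinge direction, 10 mm thick, and stands free from 92 to 145 mm from the hinge axis. The point turns with the guard: -x points away from the hinge
- tumbler: bystander: clear glass tumbler, diameter 72 mm, 110 mm tall; origin: centre of its underside
- dart_stand: bystander: brass dart stand, diameter 90 mm, with three darts standing in it, 195 mm tall in all; origin: centre of its underside
- sharpener: bystander: chrome sharpener cylinder, diameter 42 mm, 100 mm tall; origin: centre of its underside
- chalk_tin: bystander: closed chalk tin, diameter 70 mm, 90 mm tall; origin: centre of its underside
There are look-alikes about, which are no part of the job. Of the things that look like the pot_red, take the one that is farthest from the robot's base at the start.

How it is judged:
By the outcome, as a careful person would: the job done as asked, in the order asked, and still so for the second after the job is handed in, with the robot touching nothing.
It also fails if it takes over 69 s, if anything falls off the work surface, if the arm or the gripper's body presses on something with over 40 N, if the wrist force passes 120 N, or if a joint passes its speed limit or range.

## Working session

There is one attempt and no reset: what is moved stays moved. The work goes in short steps, Python scripts to look and compute and a shell command to move; the robot and the scene stay as the last step left them, time stands still between calls to the robot, and variables do not carry over. Pictures are saved under pics/ and viewed, at most 12 in all, crops included, and the job is handed in when it is done.

```bash
ls; mkdir -p pics; cat > h.py <<'E'
import numpy as np, cv2
from scipy.spatial.transform import Rotation as R
from bench import manip
def cam(n):
    m=manip.camera_model(n); K=np.array(m["camera_matrix"]); e=np.array(m["eye"]).ravel(); a=np.array(m["attitude"])
    A=R.from_quat(np.r_[a.ravel()[1:],a.ravel()[0]]).as_matrix() if a.size==4 else a.reshape(3,3)
    return K,e,A,m
def ray(c,u,v):
    K,e,A,_=c; p=np.linalg.inv(K)@np.array([u,v,1.]); d=A@np.array([p[0],-p[1],-1.]); return e,d
def onz(c,u,v,z):
    e,d=ray(c,u,v); return e+d*(z-e[2])/d[2]
def proj(c,P):
    K,e,A,_=c; q=A.T@(np.asarray(P,float)-e); p=K@np.array([q[0],-q[1],-q[2]]); return p[:2]/p[2]
def cloud(c,D):
    K,e,A,_=c; v,u=np.mgrid[0:480,0:640]; x=(u-K[0,2])/K[0,0]*D; y=(v-K[1,2])/K[1,1]*D
    return np.stack([x,-y,-D],-1)@A.T+e
E
python3 - <<'E'
from h import *
for n in("scene","side","wrist"):
    c=cam(n); im,D=manip.get_image(n); cv2.imwrite(f"pics/{n}0.png",im); np.savez(f"{n}0.npz",im=im,D=D,K=c[0],e=c[1],A=c[2])
    print(n,c[3])
s=manip.state(); print(s)
E
```

```text
pics
scene {'camera_matrix': array([[561.04047015,   0.        , 320.09317673],
       [  0.        , 561.04047015, 238.83788826],
       [  0.        ,   0.        ,   1.        ]]), 'eye': array([1083.9163118 ,  615.18358871, 1176.80046485]), 'attitude': array([0.37919866, 0.1253231 , 0.28980495, 0.86977904])}
side {'camera_matrix': array([[579.87004753,   0.        , 322.69670486],
       [  0.        , 579.87004753, 234.86933019],
       [  0.        ,   0.        ,   1.        ]]), 'eye': array([1253.44265695,  699.09015643,  987.70292656]), 'attitude': array([0.39067077, 0.17845277, 0.35795721, 0.82909444])}
wrist {'camera_matrix': array([[379.67388317,   0.        , 316.45122393],
       [  0.        , 379.67388317, 240.41110047],
       [  0.        ,   0.        ,   1.        ]]), 'eye': array([ 239.54082296, -633.22032448,  383.03622092]), 'attitude': array([ 0.78664371, -0.10410187,  0.08109449, -0.60314025])}
{'time': 0.15, 'qpos': array([-1.34591395e+00,  2.64600288e-01,  1.60505270e+00, -9.17782887e-06,
        1.27370284e+00, -3.68944457e-02]), 'dq': array([-0.00021619, -0.00310575, -0.00448041,  0.0005954 ,  0.00043088,
       -0.00060856]), 'joint_efforts': array([ 1.34295292e-04, -5.02846956e+01, -3.57469869e+01,  7.29421154e-02,
        2.49631412e-02, -1.02845079e-04]), 'eef_pos': array([ 174.55472706, -651.42646113,  213.6645584 ]), 'orientation': array([-8.77285537e-04,  9.91445773e-01,  1.30516291e-01, -8.71093916e-05]), 'contact_force': array([ 0.42091488, -0.47136334, -0.06691952]), 'ft_torque': array([-0.05010919, -0.00693586,  0.03802067]), 'gripper_force': 0.0, 'gripper_width': 88.18663710768595}
```

View pics/scene0.png

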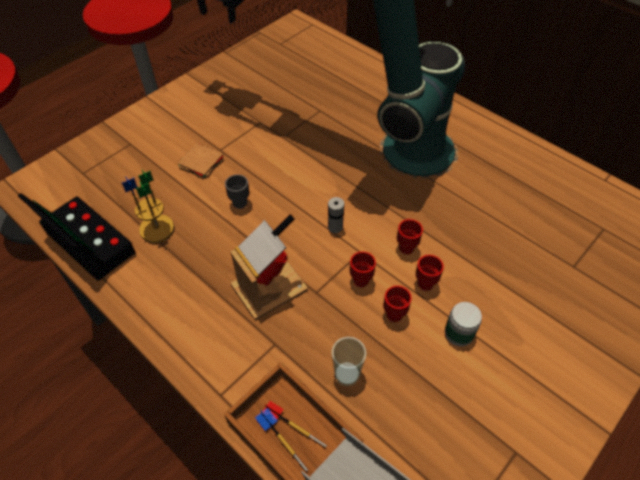

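View pics/side0.png

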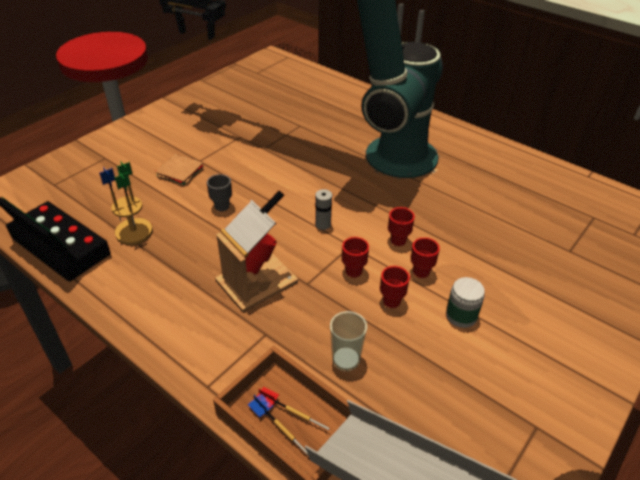

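The scene view shows the holder at about px (268,275) with its guard and black tab (284,226), the grey pot (238,190), four red pots (409,235), (362,268), (429,272), (397,303), tumbler (348,360), sharpener (336,213), chalk tin (464,322) and dart stand (155,225). The side view shows the same things, with the guard about level.

```bash
cat > m.py <<'E'
from h import *
from scipy import ndimage as nd
for n in("scene","side"):
    z=np.load(f"{n}0.npz"); c=(z["K"],z["e"],z["A"],0); im=z["im"]; P=cloud(c,z["D"].astype(float)); P[z["D"]==0]=np.nan
    h=cv2.cvtColor(im,cv2.COLOR_BGR2HSV).astype(int); H,S,V=h[...,0],h[...,1],h[...,2]
    up=(P[...,2]>12)&(P[...,0]>250)&(P[...,0]<1100)&(abs(P[...,1])<600)
    print(n)
    L,k=nd.label(up)
    for i in range(1,k+1):
        m=L==i
        if m.sum()<60: continue
        q=P[m]; top=q[q[:,2]>np.percentile(q[:,2],97)-8]
        cc=(top[:,:2].max(0)+top[:,:2].min(0))/2
        v,u=np.nonzero(m)
        print(i,m.sum(),"px",u.mean().round(),v.mean().round(),"hsv",np.median(h[m],0),"zmax",np.percentile(q[:,2],97).round(1),"topc",cc.round(1),"ext",(np.ptp(top[:,:2],axis=0)).round())
E
python3 m.py
```

```text
scene
1 832 px 201.0 159.0 hsv [ 14. 168. 184.] zmax 24.2 topc [ 471.8 -428.5] ext [115. 113.]
3 1209 px 146.0 200.0 hsv [ 19. 189.  95.] zmax 194.6 topc [ 709.1 -320.4] ext [70. 71.]
4 625 px 238.0 189.0 hsv [14. 46. 31.] zmax 85.5 topc [ 500.3 -230.4] ext [61. 65.]
7 4344 px 84.0 234.0 hsv [56. 85. 16.] zmax 157.0 topc [ 916.6 -415.2] ext [ 18. 244.]
8 503 px 336.0 213.0 hsv [17. 45. 53.] zmax 102.2 topc [384.2  17.3] ext [44. 41.]
11 4119 px 264.0 268.0 hsv [ 15. 155. 124.] zmax 210.1 topc [585.8  42.1] ext [54. 34.]
19 684 px 409.0 234.0 hsv [  2. 233.  67.] zmax 86.2 topc [311.4 197.6] ext [64. 63.]
72 726 px 362.0 267.0 hsv [  2. 233.  69.] zmax 86.4 topc [466.2 176.6] ext [62. 62.]
73 745 px 429.0 270.0 hsv [  2. 233.  69.] zmax 86.4 topc [364.4 299.4] ext [65. 61.]
82 786 px 397.0 302.0 hsv [  2.  232.   70.5] zmax 86.9 topc [486. 297.] ext [64. 61.]
87 1189 px 463.0 323.0 hsv [ 22.  37. 140.] zmax 93.0 topc [421.3 437. ] ext [68. 62.]
89 1230 px 348.0 359.0 hsv [ 18. 103. 107.] zmax 111.0 topc [672.8 312.1] ext [72. 70.]
91 4801 px 319.0 439.0 hsv [ 14.  88. 149.] zmax 128.4
[... 563 characters left out ...]

13 4676 px 55.0 237.0 hsv [30. 70. 15.] zmax 156.4 topc [ 919.4 -393. ] ext [ 18. 191.]
14 772 px 400.0 223.0 hsv [  1. 221.  73.] zmax 85.5 topc [312.2 194.4] ext [67. 63.]
73 852 px 354.0 254.0 hsv [  1. 221.  73.] zmax 85.6 topc [469.6 173.1] ext [62. 62.]
78 872 px 424.0 254.0 hsv [  1. 221.  72.] zmax 85.2 topc [369.1 295. ] ext [66. 63.]
92 945 px 394.0 284.0 hsv [  1. 220.  73.] zmax 85.5 topc [488.3 293.6] ext [65. 62.]
95 1413 px 465.0 300.0 hsv [ 19.  49. 109.] zmax 92.0 topc [423.  434.5] ext [67. 64.]
109 1699 px 347.0 338.0 hsv [ 19.  90. 122.] zmax 110.5 topc [675.6 308.8] ext [72. 73.]
111 11760 px 338.0 433.0 hsv [ 18.  52. 166.] zmax 141.7 topc [855.1 548.3] ext [114. 103.]
```

```bash
cat > g.py <<'E'
from h import *
for n in("scene","side"):
    z=np.load(f"{n}0.npz"); c=(z["K"],z["e"],z["A"],0); im=z["im"]; P=cloud(c,z["D"].astype(float)); P[z["D"]==0]=np.nan
    h=cv2.cvtColor(im,cv2.COLOR_BGR2HSV).astype(int); H,S,V=h[...,0],h[...,1],h[...,2]
    reg=(abs(P[...,0]-640)<150)&(abs(P[...,1]-20)<150)
    g=reg&(S<70)&(V>70)&(P[...,2]>120); q=P[g]; ctr=np.median(q,0); q=q[np.linalg.norm(q-ctr,axis=1)<75]
    for _ in range(4):
        m=q.mean(0); w=np.linalg.svd(q-m)[2][2] if len(q)<4000 else 0
        q=q[abs((q-m)@w)<4]
    w*=np.sign(w[2]); r=cv2.minAreaRect(((q-m)@np.linalg.svd(q-m)[2][:2].T).astype(np.float32))
    print(n,"guard",len(q),"c",m.round(1),"n",w.round(3),"rect",r, "zr",q[:,2].min(),q[:,2].max())
    t=reg&(V<45)&(S<150)&(P[...,2]>165)&(H>=0)&(P[...,2]<240); t=cv2.erode(t.astype(np.uint8),np.ones((2,2)))>0; q=P[t]; print(" tab",len(q),q.mean(0).round(1),q.min(0).round(),q.max(0).round())
    b=reg&(abs(P[...,2]-14)<4)&(S>60); b=cv2.morphologyEx(b.astype(np.uint8),cv2.MORPH_OPEN,np.ones((3,3)))>0
    q=P[b]; print(" base",len(q),cv2.minAreaRect(q[:,:2].astype(np.float32)))
    rd=reg&((H<6)|(H>174))&(S>170); q=P[rd]; print(" red",len(q),q.mean(0).round(1),q.min(0).round(),q.max(0).round())
    x=im[190:320,210:320]; cv2.imwrite(f"pics/{n}g.png",cv2.resize(x,None,fx=4.5,fy=4.5,interpolation=3))
E
python3 g.py; python3 -c "
import cv2,numpy as np
a=cv2.imread('pics/sceneg.png');b=cv2.imread('pics/sideg.png');cv2.imwrite('pics/g.png',cv2.resize(np.hstack([a,b]),(800,470)))"
```

```text
scene guard 1178 c [640.8  23.9 175.4] n [ 0.508 -0.121  0.853] rect ((0.9505500793457031, 0.5399398803710938), (84.25303649902344, 90.95430755615234), 84.65564727783203) zr 151.20914165892486 200.3756286302562
 tab 69 [586.2  38.9 212.8] [564.  30. 197.] [606.  46. 228.]
 base 778 ((634.78857421875, 25.06561279296875), (120.12933349609375, 151.7351531982422), 76.01519775390625)
 red 407 [625.7  48.   95.5] [490.  18.  53.] [666. 169. 208.]
side guard 1247 c [643.4  22.7 175.3] n [ 0.506 -0.119  0.854] rect ((1.6395111083984375, 1.3784255981445312), (84.09783935546875, 91.6451644897461), 87.54415893554688) zr 151.37526883918645 199.03044259385797
 tab 77 [589.9  37.6 211. ] [568.  29. 199.] [610.  43. 226.]
 base 967 ((638.4130859375, 22.25794219970703), (122.24069213867188, 150.15879821777344), 77.25706481933594)
 red 668 [627.8  46.2  90.1] [ 491.  -77. -759.] [788. 170. 135.]
```

View pics/g.png

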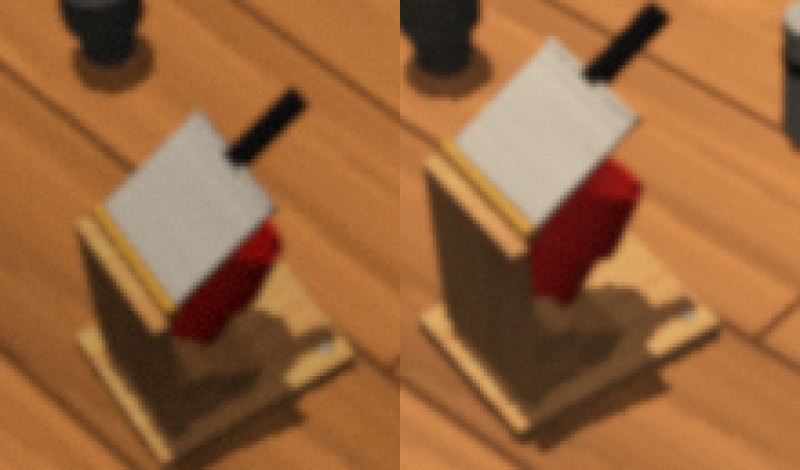

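The crops show the guard plate already raised about 31° (0.55 rad), tab pointing at the robot, and the fixed red pot underneath. Holder yaw is about −13.3° and the hinge is near (681,14,150.5). First I turn the tool so its y runs along the hinge.

```bash
python3 -m pendant '[[0,0,0,0,-0.12],[0,0,0,0,-0.12],[0,0,0,0,-0.12],[0,0,0,0,-0.12],[0,0,0,0,-0.12],[0,0,0,0,-0.12],[0,0,0,0,-0.12],[0,0,0,0,-0.12]]' 40
python3 -m pendant '[[0,0,0,0,-0.12],[0,0,0,0,-0.12],[0,0,0,0,-0.12],[0,0,0,0,-0.12],[0,0,0,0,-0.12],[0,0,0,0,-0.12],[0,0,0,0,-0.12],[0,0,0,0,-0.12]]'
python3 -m pendant '[[0,0,0,0,-0.12],[0,0,0,0,-0.12],[0,0,0,0,-0.12],[0,0,0,0,-0.12],[0,0,0,0,-0.12],[0,0,0,0,-0.12],[0,0,0,0,-0.008],[0,0,0,0,0]]'
```

```text
time: 0.82
eef_pos: [174.6, -651.7, 214.1]
orientation: [-0.0, 0.817, 0.576, 0.0]
contact_force: [-0.1, -0.9, 0.4]
gripper_width: 43.8
gripper_force: 0.0
time: 1.48
eef_pos: [174.6, -651.7, 214.1]
orientation: [-0.0, 0.459, 0.888, 0.0]
contact_force: [0.6, -0.4, -1.2]
gripper_width: 44.1
gripper_force: 0.0
time: 2.15
eef_pos: [202.6, -643.1, 212.6]
orientation: [-0.02, 0.142, 0.99, -0.009]
contact_force: [0.3, -0.1, 0.7]
gripper_width: 43.7
gripper_force: 0.0
```

```bash
python3 -m pendant '[[0,-11.8,38.2,-2.8,0],[0,-11.8,38.2,-2.8,0],[0,-11.8,38.2,-2.8,0],[0,-11.8,38.2,-2.8,0],[0,-11.8,38.2,-2.8,0],[0,-11.8,38.2,-2.8,0],[0,-11.8,38.2,-2.8,0],[0,-11.8,38.2,-2.8,0]]'
python3 - <<'E'
from h import *
s=manip.state(); print(s["eef_pos"],s["orientation"],s["qpos"])
E
```

```text
time: 2.82
eef_pos: [379.1, -376.1, 224.8]
orientation: [-0.019, 0.144, 0.989, -0.01]
contact_force: [0.7, 0.5, -0.3]
gripper_width: 44.0
gripper_force: 0.0
[ 379.05098477 -376.097696    224.82903873] [-0.01941836  0.14377764  0.98937095 -0.0098001 ] [-0.80135701  0.00437865  1.87823577 -0.04098617  1.27800114 -2.07132462]
```

```bash
cat >> h.py <<'E'
YAW=np.radians(-13.3); XH=np.array([np.cos(YAW),np.sin(YAW),0]); YH=np.array([-np.sin(YAW),np.cos(YAW),0])
def pose():
    s=manip.state(); o=s["orientation"]; return s["eef_pos"],R.from_quat(np.r_[o[1:],o[0]]).as_matrix(),s
def go(*grasps):
    "tool-axis deltas for successive grasp points"
    p,M,s=pose(); g=p-19*M[:,2]
    print("now",g.round(1),"x-axis",M[:,0].round(3),"z-axis",M[:,2].round(3),"turn err",round(float(np.arctan2(M[:,0]@-YH,M[:,0]@-XH)),3),"q",s["qpos"].round(2),"t",s["time"])
    for t in grasps:
        d=M.T@(np.array(t,float)-g); print("d",d.round(1),"rows@40",round(float(np.linalg.norm(d)/40),1)); g=np.array(t,float)
E
python3 - <<'E'
from h import *
hg=np.array([681.2,14.1,150.5])
a=np.radians(31.4); tab=lambda a,r=122:hg+r*(-np.cos(a)*XH+np.sin(a)*np.array([0,0,1]))
go(tab(a)+[0,0,70],tab(a))
E
```

```text
now [ 379.8 -375.8  243.8] x-axis [-0.958  0.285  0.036] z-axis [-0.041 -0.014 -0.999] turn err -0.057 q [-0.8   0.    1.88 -0.04  1.28 -2.07] t 2.8167
d [-72.3 452.5 -54.2] rows@40 11.5
d [-2.5  1.7 69.9] rows@40 1.8
```

```bash
python3 -m pendant '[[0,-6,37.7,-4.5,0],[0,-6,37.7,-4.5,0],[0,-6,37.7,-4.5,0],[0,-6,37.7,-4.5,0],[0,-6,37.7,-4.5,0],[0,-6,37.7,-4.5,0],[0,-6,37.7,-4.5,0],[0,-6,37.7,-4.5,0]]'
python3 -m pendant '[[0,-6,37.7,-4.5,0],[0,-6,37.7,-4.5,0],[0,-6,37.7,-4.5,0],[0,-6,37.7,-4.5,0],[0,0,0,0,-0.057],[0,0,0,0,0],[0,0,0,0,0],[0,0,0,0,0]]'
python3 - <<'E'
from h import *
hg=np.array([681.2,14.1,150.5])
a=np.radians(31.4); tab=lambda a,r=122:hg+r*(-np.cos(a)*XH+np.sin(a)*np.array([0,0,1]))
go(tab(a)+[0,0,70],tab(a))
c=cam("wrist"); im,D=manip.get_image("wrist"); cv2.imwrite("pics/w1.png",im); np.savez("wrist1.npz",im=im,D=D,K=c[0],e=c[1],A=c[2])
print(proj(c,tab(a)),proj(c,tab(a,145)),proj(c,tab(a,92)),proj(c,hg))
E
```

```text
time: 3.48
eef_pos: [512.0, -100.1, 251.8]
orientation: [-0.019, 0.144, 0.989, -0.01]
contact_force: [0.6, -1.3, -0.6]
gripper_width: 43.9
gripper_force: 0.0
time: 4.15
eef_pos: [577.6, 35.6, 264.5]
orientation: [-0.02, 0.116, 0.993, -0.009]
contact_force: [-0.7, -0.7, -0.6]
gripper_width: 43.6
gripper_force: 0.0
now [578.4  35.9 283.5] x-axis [-0.972  0.231  0.038] z-axis [-0.042 -0.014 -0.999] turn err -0.001 q [ 0.03  0.09  1.72 -0.01  1.38 -1.31] t 4.15
d [-0.9  2.4 -0.7] rows@40 0.1
d [-2.6  1.6 69.9] rows@40 1.8
[321.23954606 257.9999353 ] [321.12278273 230.27661567] [321.36939051 288.82912961] [321.65997597 357.8233435 ]
```

View pics/w1.png

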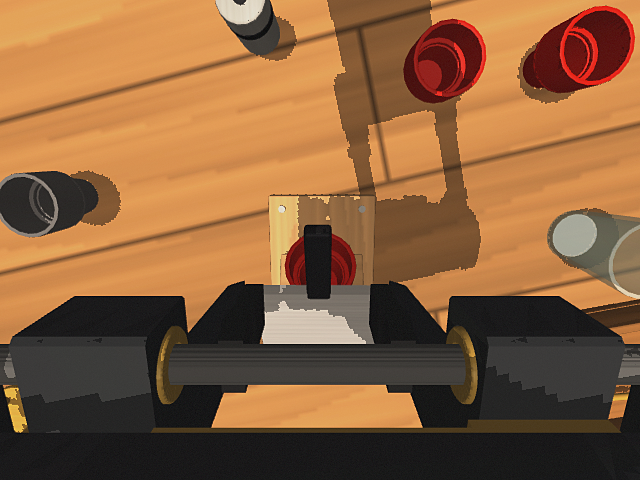

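The wrist view shows the black tab (u 305–331, v 227–298) centred between the fingers, with the fixed red pot's mouth below it at (320,270). I go straight down and pinch.

```bash
python3 -m pendant '[[0,-1,0.5,23,0],[0,-1,0.5,23,0],[0,-1,0.5,23,0],[0,0,0,0,0],[0.8,0,0,0,0],[0.8,0,0,0,0],[0.8,0,0,0,0],[0.8,0,0,0,0]]' 40
python3 - <<'E'
from h import *
hg=np.array([681.2,14.1,150.5])
tab=lambda a,r=122:hg+r*(-np.cos(a)*XH+np.sin(a)*np.array([0,0,1]))
p,M,s=pose(); g=p-19*M[:,2]; d=g-hg; print(g, d@XH,d@YH,d[2],np.hypot(d@XH,d[2]),np.degrees(np.arctan2(d[2],-d@XH)))
r=np.hypot(d@XH,d[2]);a0=np.arctan2(d[2],-d@XH)
go(*[tab(a,r)+YH*(d@YH) for a in np.linspace(a0,np.pi/2,9)[1:]])
E
```

```text
time: 4.87
eef_pos: [579.7, 36.4, 197.8]
orientation: [-0.018, 0.115, 0.993, -0.009]
contact_force: [0.7, -0.5, 0.4]
gripper_width: 19.7
gripper_force: 0.6
[580.44324962  36.63076062 216.83101983] -103.23753631377248 -1.2526037240324008 66.33101982810425 122.7101996395322 32.72109946464077
now [580.4  36.6 216.8] x-axis [-0.973  0.229  0.034] z-axis [-0.038 -0.014 -0.999] turn err 0.001 q [ 0.03  0.13  1.8  -0.01  1.25 -1.31] t 4.8667
d [ -8.6  -0.3 -12.6] rows@40 0.4
d [-10.2  -0.3 -11.5] rows@40 0.4
d [-11.5  -0.2 -10.1] rows@40 0.4
d [-12.7  -0.2  -8.6] rows@40 0.4
d [-13.7  -0.2  -7. ] rows@40 0.4
d [-14.4  -0.1  -5.2] rows@40 0.4
d [-15.   -0.1  -3.4] rows@40 0.4
d [-15.3  -0.   -1.5] rows@40 0.4
```

```bash
python3 -m pendant '[[1,0,0,0,0],[1,0,0,0,0],[1,-4.1,-0.1,-6.4,0],[1,-4.5,-0.2,-6.2,0],[1,-4.9,-0.1,-5.9,0],[1,-5.3,-0.2,-5.6,0],[1,-5.6,-0.1,-5.2,0],[1,-5.9,-0.1,-4.9,0]]' 40
python3 - <<'E'
from h import *
hg=np.array([681.2,14.1,150.5])
p,M,s=pose(); g=p-19*M[:,2]; d=g-hg; print(d@XH,d@YH,d[2],np.hypot(d@XH,d[2]),np.degrees(np.arctan2(d[2],-d@XH)))
E
```

```text
time: 5.53
eef_pos: [610.1, 29.3, 229.6]
orientation: [-0.019, 0.115, 0.993, -0.009]
contact_force: [0.1, -0.9, -0.5]
gripper_width: 0.4
gripper_force: 0.0
-71.9768559878572 -1.1576920812785545 98.08367182345069 121.65966659607082 53.72761773346297
```

```bash
python3 - <<'E'
from h import *
a,_=manip.get_image("side"); b,_=manip.get_image("wrist")
x=cv2.resize(a[130:310,190:350],(427,480),interpolation=3)
cv2.imwrite("pics/c2.png",cv2.resize(np.hstack([x,b]),(800,360)))
E
```

```text
(no output)
```

View pics/c2.png

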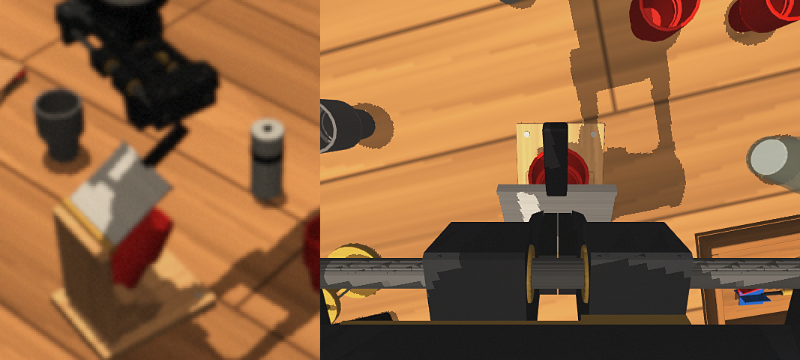

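The side and wrist views show that the fingers closed on nothing: the tab (556,160) stayed behind and the guard is still low. I measure the guard again, with the wrist camera as well.

```bash
cat > gm.py <<'E'
from h import *
def guard(n,im=None,D=None,c=None):
    if im is None: c=cam(n); im,D=manip.get_image(n)
    P=cloud(c,D.astype(float)); P[D==0]=np.nan
    h=cv2.cvtColor(im,cv2.COLOR_BGR2HSV).astype(int); S,V=h[...,1],h[...,2]
    d=P-np.array([681.2,14.1,150.5]); X=d@XH; Y=d@YH; r=np.hypot(X,d[...,2])
    m=(S<80)&(V>60)&(abs(Y)<44)&(r>15)&(r<88)&(d[...,2]>-4)
    q=np.c_[X[m],Y[m],d[...,2][m]]
    for _ in range(6):
        mm=np.median(q,0); w=np.linalg.svd(q-mm)[2][2]; e=abs((q-mm)@w); q=q[e<max(2.5,np.percentile(e,80))]
    w*=np.sign(w[0]) if abs(w[0])>.1 else 1
    print(n,"guard deg",np.degrees(np.arctan2(w[0],w[2])).round(1),"n",w.round(3),len(q),"offset",(w@mm).round(1))
    t=(V<40)&(abs(Y)<14)&(r>93)&(r<150)&(S<160); q=np.c_[X[t],Y[t],d[...,2][t]]
    if len(q): print("  tab",len(q),np.median(q,0).round(1), np.percentile(q,3,axis=0).round(),np.percentile(q,97,axis=0).round())
if __name__=="__main__":
    z=np.load("wrist1.npz"); guard("wrist1",z["im"],z["D"],(z["K"],z["e"],z["A"],0))
    guard("wrist"); guard("side"); guard("scene")
E
python3 gm.py
```

```text
wrist1 guard deg 31.4 n [0.522 0.002 0.853] 4965 offset 0.8
  tab 1707 [-105.6   -2.    68.5] [-125.   -9.   53.] [-79.   5.  78.]
wrist guard deg 31.8 n [0.527 0.003 0.85 ] 4287 offset -0.9
  tab 4340 [-87.9  -1.   73.4] [-125.  -10.   52.] [-79.  11. 126.]
side guard deg 30.6 n [ 0.509 -0.004  0.861] 871 offset 1.0
  tab 202 [-83.5   1.4  71.2] [-118.   -9.   51.] [-60.  13. 133.]
scene guard deg 30.6 n [0.509 0.004 0.861] 802 offset 0.0
  tab 13 [-65.    1.7 114.1] [-74. -10.  72.] [-63.  13. 122.]
```

```bash
python3 - <<'E'
from h import *
hg=np.array([681.2,14.1,150.5]); z=np.array([0,0,1])
f=lambda x,y,h:hg+x*XH+y*YH+h*z
go(f(-104,-1.5,98),f(-104,-1.5,61))
E

```

```text
now [609.8  29.6 247.4] x-axis [-0.973  0.228  0.038] z-axis [-0.042 -0.014 -0.999] turn err 0.001 q [ 0.02  0.16  1.7  -0.01  1.32 -1.32] t 5.7833
d [30.9 -0.1  0.1] rows@40 0.8
d [-1.4  0.8 37. ] rows@40 0.9
```

```bash
python3 -m pendant '[[0,15.5,0,0,0],[0,15.5,0,0,0],[0,0,0,0,0],[0,0,0,0,0],[0,-0.5,0.3,12.5,0],[0,-0.5,0.3,12.5,0],[0,-0.4,0.2,12,0],[0,0,0,0,0]]' 40
python3 -m pendant '[[1,0,0,0,0],[1,0,0,0,0],[1,0,0,0,0],[1,0,0,0,0],[1,0,0,0,0],[1,0,0,0,0],[1,0,0,0,0],[1,0,0,0,0]]' 40
python3 - <<'E'
from h import *
p,M,s=pose(); g=p-19*M[:,2]; d=g-np.array([681.2,14.1,150.5]); print(d@XH,d@YH,d[2])
E
```

```text
time: 6.45
eef_pos: [576.7, 36.2, 188.2]
orientation: [-0.023, 0.115, 0.993, -0.01]
contact_force: [-0.5, -0.1, -1.3]
gripper_width: 43.8
gripper_force: 0.0
time: 7.12
eef_pos: [579.6, 36.4, 193.7]
orientation: [-0.019, 0.115, 0.993, -0.009]
contact_force: [0.6, -0.3, 0.5]
gripper_width: 0.4
gripper_force: 0.5
-103.3136330402066 -1.2617571334233268 62.16322311260271
```

```bash
python3 - <<'E'
from h import *
p,M,s=pose(); c=cam("wrist"); b,D=manip.get_image("wrist")
hg=np.array([681.2,14.1,150.5])
for q,col in((p,(0,255,0)),(p-19*M[:,2],(255,255,0)),(hg+122*(-np.cos(.548)*XH+np.sin(.548)*np.array([0,0,1])),(0,255,255))):
    u=proj(c,q); print(u, "depth",-(c[2].T@(q-c[1]))[2], "img", D[int(u[1]),int(u[0])]); cv2.circle(b,tuple(u.astype(int)),3,col,-1)
c2=cam("side"); a,_=manip.get_image("side")
for q,col in((p,(0,255,0)),(p-19*M[:,2],(255,255,0))): cv2.circle(a,tuple(proj(c2,q).astype(int)),1,col,-1)
x=cv2.resize(a[130:310,190:350],(427,480),interpolation=3)
cv2.imwrite("pics/c3.png",cv2.resize(np.hstack([x,b]),(800,360)))
E
```

```text
[314.1384729  283.26965842] depth 181.26495172446306 img 156.28636
[313.88888375 299.7206457 ] depth 162.93199303880158 img 141.5874
[316.76467266 299.18893163] depth 161.35877990395014 img 157.17847
```

View pics/c3.png

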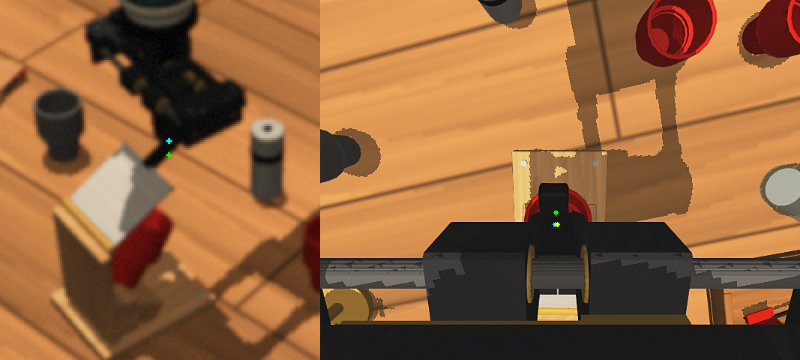

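The side view puts the TCP mark at about (169,155), right at the tab, yet the fingers are shut. I check where the fingertips really are from the wrist depth.

```bash
python3 - <<'E'
from h import *
p,M,s=pose(); c=cam("wrist"); b,D=manip.get_image("wrist")
P=cloud(c,D.astype(float)); T=(P-p)@M
m=(abs(T[...,1])<12)&(T[...,2]>-80)&(T[...,2]<30)&(abs(T[...,0])<60)&(D>0)
q=T[m]
for lo in range(-80,30,8):
    k=q[(q[:,2]>=lo)&(q[:,2]<lo+8)]
    if len(k): print(lo,len(k),"x",np.percentile(k[:,0],[2,50,98]).round(1),"y",np.percentile(k[:,1],[2,98]).round(1))
# first wrist view, open fingers
z=np.load("wrist1.npz"); c=(z["K"],z["e"],z["A"],0)
p1=np.array([577.6,35.6,264.5]); P=cloud(c,z["D"].astype(float)); T=(P-p1)@M
m=(abs(abs(T[...,1])-33)<14)&(T[...,2]>-80)&(T[...,2]<20)&(abs(T[...,0])<40); q=T[m]
print("open")
for lo in range(-80,20,8):
    k=q[(q[:,2]>=lo)&(q[:,2]<lo+8)]
    if len(k): print(lo,len(k),"x",np.percentile(k[:,0],[2,50,98]).round(1),"y",np.percentile(k[:,1],[2,98]).round(1))
print(manip.state()["eef_pos"],manip.state()["gripper_width"])
E
```

```text
-80 146 x [-10.3  -4.6  11.1] y [-7.   8.8]
-72 1069 x [-9.1  8.8 10.9] y [-7.5  9.8]
-64 733 x [ 8.6  9.3 11. ] y [-9.3 11.5]
-56 648 x [ 8.   9.3 11. ] y [-10.   11.6]
-48 710 x [ 1.2  9.2 11. ] y [-10.4  11.4]
-40 526 x [ 8.7  9.4 11. ] y [-11.5  11.5]
-32 1710 x [-2.2 16.3 24.5] y [-9.3 10. ]
-24 369 x [ 3.7 12.1 25.7] y [-8.7  6.7]
-16 2 x [-20.2 -19.7 -19.1] y [0.9 1.4]
-8 28 x [-29.7 -25.  -20.2] y [0.9 1.4]
open
-80 610 x [-10.4  -4.5  11. ] y [-33.3  35.3]
-72 1942 x [-9.4  9.2 11.1] y [-36.   38.5]
-64 1218 x [ 5.4  9.7 11. ] y [-36.2  38.8]
-56 1218 x [-1.6  9.2 11. ] y [-35.5  37.6]
-48 1326 x [-5.6  9.  10.9] y [-34.3  36.9]
-40 936 x [-7.7  9.1 10.9] y [-33.9  36.2]
-32 744 x [-8.1  9.  10.8] y [-32.3  35.1]
-24 43 x [-5.9  8.8 10.2] y [-28.4  31.1]
[579.3448257   36.42006602 193.26017274] 0.58069131241371
```

```bash
python3 - <<'E'
from h import *
p,M,s=pose()
z=np.load("wrist1.npz"); c=(z["K"],z["e"],z["A"],0)
p1=np.array([577.6,35.6,264.5]); P=cloud(c,z["D"].astype(float)); T=(P-p1)@M
for sg in(1,-1):
    m=(sg*T[...,1]>18)&(sg*T[...,1]<45)&(T[...,2]>-60)&(T[...,2]<5)&(abs(T[...,0])<14); q=T[m]
    print(sg,len(q),np.percentile(q[:,2],[90,97,99,99.7]).round(1),q[:,2].max(), q[q[:,2]>-30].mean(0).round(1), np.percentile(q[q[:,2]>-34][:,1],[1,50,99]))
c=cam("side"); a,D=manip.get_image("side"); P=cloud(c,D.astype(float)); T=(P-p)@M
m=(abs(T[...,1])<20)&(abs(T[...,0])<14)&(T[...,2]>-60)&(T[...,2]<10); q=T[m]; print("side",len(q),np.sort(q[:,2])[-20:].round(1))
E
```

```text
1 2426 [-29.2 -25.3 -24.  -23.4] -22.744771036609162 [  6.2  27.  -26.8] [23.05084208 26.25763957 36.42381428]
-1 2427 [-29.2 -25.3 -24.1 -23.5] -22.825435318795037 [  6.4 -24.6 -26.9] [-33.80659808 -23.86227159 -20.66919141]
side 210 [-11.3 -11.1 -11.  -10.8 -10.7 -10.6 -10.6 -10.5 -10.3  -9.8  -8.6  -8.4
  -8.2  -6.5  -6.1  -5.1  -4.9  -4.8  -4.7  -3.1]
```

The fingertips really end about 23 mm short of the reported TCP, as the wrist depth shows on both fingers. I take the grasp point as 42 mm behind the reported TCP and pinch again.

```bash
sed -i 's/g=p-19\*M/g=p-42*M/' h.py; python3 - <<'E'
from h import *
hg=np.array([681.2,14.1,150.5]); z=np.array([0,0,1])
f=lambda x,y,h:hg+x*XH+y*YH+h*z
go(f(-104,-1.5,110),f(-104,-1.5,63))
E

```

```text
now [581.   37.  235.2] x-axis [-0.973  0.228  0.037] z-axis [-0.041 -0.014 -0.999] turn err 0.002 q [ 0.03  0.13  1.8  -0.01  1.25 -1.31] t 7.3167
d [  2.2  -1.3 -25.3] rows@40 0.6
d [-1.7  1.1 47. ] rows@40 1.2
```

```bash
python3 -m pendant '[[0,0,0,-13,0],[0,2,-1,-12,0],[0,0,0,0,0],[0,0,0,0,0],[0,-0.5,0.3,16,0],[0,-0.5,0.3,16,0],[0,-0.6,0.3,15,0],[0,0,0,0,0]]' 40
python3 -m pendant '[[1,0,0,0,0],[1,0,0,0,0],[1,0,0,0,0],[1,0,0,0,0],[1,0,0,0,0],[1,0,0,0,0],[1,0,0,0,0],[1,0,0,0,0]]' 40
python3 - <<'E'
from h import *
hg=np.array([681.2,14.1,150.5])
p,M,s=pose(); g=p-42*M[:,2]; d=g-hg; print(d@XH,d@YH,d[2])
r=np.hypot(d@XH,d[2]);a0=np.arctan2(d[2],-d@XH); print(r,a0)
tab=lambda a,r=122:hg+r*(-np.cos(a)*XH+np.sin(a)*np.array([0,0,1]))
go(*[tab(a,r)+YH*(d@YH) for a in np.linspace(a0,np.pi/2+.02,9)[1:]])
E
```

```text
time: 7.98
eef_pos: [575.0, 36.1, 167.2]
orientation: [-0.023, 0.115, 0.993, -0.01]
contact_force: [-0.3, 0.2, -0.4]
gripper_width: 44.4
gripper_force: 0.0
time: 8.65
eef_pos: [578.0, 34.4, 172.0]
orientation: [-0.019, 0.115, 0.993, -0.011]
contact_force: [-1.2, -5.1, 1.3]
gripper_width: 15.7
gripper_force: 40.0
-103.60727004772228 -2.932158446078656 63.49026130088467
121.51329016529947 0.5497762203003921
now [579.7  35.1 214. ] x-axis [-0.973  0.228  0.036] z-axis [-0.041 -0.017 -0.999] turn err 0.002 q [ 0.03  0.14  1.83 -0.02  1.21 -1.31] t 8.65
d [ -8.6  -0.4 -13.2] rows@40 0.4
d [-10.3  -0.3 -12. ] rows@40 0.4
d [-11.8  -0.3 -10.5] rows@40 0.4
d [-13.   -0.3  -8.9] rows@40 0.4
d [-14.1  -0.2  -7.2] rows@40 0.4
d [-14.9  -0.2  -5.3] rows@40 0.4
d [-15.5  -0.1  -3.3] rows@40 0.4
d [-15.7  -0.1  -1.3] rows@40 0.4
```

Gripped: 15.7 mm wide at 40 N. I trace the arc.

```bash
python3 -m pendant '[[1,-4,-0.2,-6.7,0],[1,-4.6,-0.2,-6.5,0],[1,-5,-0.2,-6.2,0],[1,-5.3,-0.1,-5.8,0],[1,-5.7,-0.2,-5.4,0],[1,-6.1,-0.1,-5.1,0],[1,-6.4,-0.1,-4.6,0],[1,-6.6,-0.2,-4.3,0]]'
python3 -m pendant '[[1,-6.9,-0.1,-3.8,0],[1,-7.2,-0.1,-3.4,0],[1,-7.4,-0.1,-2.9,0],[1,-7.5,-0.1,-2.4,0],[1,-7.7,-0.1,-1.9,0],[1,-7.8,0,-1.4,0],[1,-7.8,-0.1,-0.9,0],[1,-7.9,0,-0.4,0]]'
python3 - <<'E'
from h import *
from gm import guard
hg=np.array([681.2,14.1,150.5])
p,M,s=pose(); g=p-42*M[:,2]; d=g-hg; print(d@XH,d@YH,d[2])
guard("side");guard("scene");guard("wrist")
E
```

```text
time: 9.32
eef_pos: [619.1, 24.9, 214.3]
orientation: [-0.023, 0.115, 0.993, -0.01]
contact_force: [-9.7, -3.0, 1.9]
gripper_width: 15.1
gripper_force: 40.0
time: 9.98
eef_pos: [680.4, 10.7, 231.6]
orientation: [-0.021, 0.115, 0.993, -0.009]
contact_force: [-7.6, -3.7, 5.1]
gripper_width: 15.5
gripper_force: 40.1
1.5746002711149711 -2.472466999424987 123.01847862794978
side guard deg 88.1 n [0.999 0.003 0.033] 522 offset 2.1
  tab 50 [  9.5  -9.6 119.1] [  4. -13. 107.] [ 13.  14. 139.]
scene guard deg 88.7 n [ 0.999 -0.024  0.022] 30 offset -1.6
wrist guard deg 87.9 n [0.999 0.005 0.037] 4510 offset -1.7
  tab 5076 [-6.60e+00 -1.00e-01  1.34e+02] [ -9. -13. 100.] [ -2.  13. 148.]
```

```bash
python3 -m pendant '[[1,-2,0,0,0],[1,-2,0,0,0],[1,0,0,0,0],[1,0,0,0,0],[0.2,0,0,0,0],[0.2,0,0,0,0],[0.2,0,0,0,0],[0.2,0,0,0,0]]'
python3 -m pendant '[[0.2,0,0,-15,0],[0.2,0,0,-20,0],[0.2,0,0,-20,0],[0.2,0,0,-10,0],[-1,20,0,0,0],[-1,30,0,0,0],[-1,30,0,0,0],[-1,0,0,0,0]]'
python3 - <<'E'
from h import *
from gm import guard
p,M,s=pose(); g=p-42*M[:,2]; d=g-np.array([681.2,14.1,150.5]); print(d@XH,d@YH,d[2])
guard("side");guard("scene");guard("wrist")
c=cam("wrist"); im,D=manip.get_image("wrist"); np.savez("wrist2.npz",im=im,D=D,K=c[0],e=c[1],A=c[2]); cv2.imwrite("pics/w4.png",im)
E
```

```text
time: 10.8
eef_pos: [685.3, 10.8, 228.8]
orientation: [-0.019, 0.115, 0.993, -0.009]
contact_force: [0.6, -0.1, -0.7]
gripper_width: 35.4
gripper_force: 0.0
time: 11.47
eef_pos: [605.3, 30.9, 296.2]
orientation: [-0.022, 0.114, 0.993, -0.009]
contact_force: [-0.8, 0.4, -1.4]
gripper_width: 59.8
gripper_force: 0.0
-75.98907862491102 -0.13329987083307415 187.68186742760457
side guard deg 90.3 n [ 1.     0.004 -0.005] 479 offset 1.9
  tab 118 [  3.6   1.3 125.7] [-2. -9. 95.] [  6.   6. 144.]
scene guard deg 90.5 n [ 1.     0.002 -0.008] 74 offset -1.4
  tab 55 [  1.    4.9 120.3] [-2. -2. 95.] [  3.   8. 145.]
wrist guard deg 89.7 n [1.    0.005 0.005] 3659 offset -2.1
  tab 786 [ -5.4  -1.1 139.2] [ -6.  -9. 127.] [  2.   6. 145.]
```

View pics/w4.png

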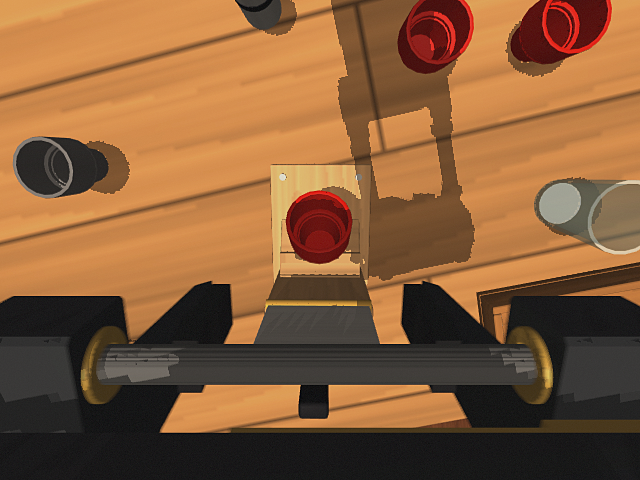

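The wrist view shows the guard upright (v 300–345, tab at (313,400)) and the fixed pot's rim as an ellipse centred near (320,227). I fit the rim.

```bash
cat > rim.py <<'E'
from h import *
AX=-.5*XH+np.sqrt(.75)*np.array([0,0,1])
def rim(im,D,c,near,rad,red=True,ax=AX,lab=""):
    P=cloud(c,D.astype(float)); P[D==0]=np.nan
    h=cv2.cvtColor(im,cv2.COLOR_BGR2HSV).astype(int); H,S,V=h[...,0],h[...,1],h[...,2]
    m=(np.linalg.norm(P-near,axis=-1)<rad)&((((H<8)|(H>172))&(S>150)) if red else ((S<110)&(V<130)))
    q=P[m]; s=q@ax; top=np.percentile(s,99); k=q[s>top-2.5]
    u=np.cross(ax,YH); X=np.c_[k@u,k@YH]; 
    (cx,cy),r=cv2.minEnclosingCircle(X.astype(np.float32)); s0=np.median(k@ax)
    C=cx*u+cy*YH+s0*ax; w=np.linalg.svd(k-k.mean(0))[2][2]; w*=np.sign(w[2]); ang=np.degrees(np.arccos(w[2]))
    print(lab,len(q),len(k),"centre",C.round(1),"r",round(r,1),"plane n in holder",(w@XH).round(3),(w@YH).round(3),w[2].round(3),"tilt",ang.round(1)); return C
if __name__=="__main__":
    z=np.load("wrist2.npz"); c=(z["K"],z["e"],z["A"],0)
    near=onz(c,320,227,125); print(near)
    rim(z["im"],z["D"],c,near,60,lab="wrist")
    for n in("side","scene"):
        c=cam(n); im,D=manip.get_image(n); rim(im,D,c,near,60,lab=n)
E
python3 rim.py
```

```text
[616.5033744   28.81642991 125.        ]
wrist 3009 760 centre [610.6  28.8 123.3] r 30.9 plane n in holder -0.499 -0.004 0.867 tilt 29.9
side 753 53 centre [613.3  29.8 124.2] r 31.2 plane n in holder -0.496 -0.015 0.868 tilt 29.8
scene 704 57 centre [611.1  31.7 124.8] r 30.2 plane n in holder -0.501 -0.009 0.866 tilt 30.0
```

```bash
python3 - <<'E'
from rim import *
z=np.load("wrist2.npz"); c=(z["K"],z["e"],z["A"],0)
Z=np.array([0,0,1.])
rim(z["im"],z["D"],c,np.array([502,-231.5,75]),45,red=False,ax=Z,lab="grey")
go((502,-231.5,134),(502,-231.5,64))
E
```

```text
grey 3527 376 centre [ 501.9 -233.2   83.9] r 31.4 plane n in holder 0.001 0.004 1.0 tilt 0.2
now [612.5  30.  338.4] x-axis [-0.973  0.229  0.037] z-axis [-0.041 -0.014 -0.999] turn err 0.001 q [ 0.02  0.13  1.61 -0.01  1.44 -1.32] t 11.7667
d [  40.2 -275.1  212.3] rows@40 8.7
d [-2.6  1.6 69.9] rows@40 1.8
```

```bash
python3 -m pendant '[[-1,4,-34,8,0],[-1,4,-34,8,0],[-1,4,-34,18,0],[-1,4,-34,20,0],[-1,4,-34,20,0],[-1,4,-34,20,0],[-1,4,-24,25,0],[-1,4,-16,30,0]]' 10
python3 -m pendant '[[-1,4,-16,31,0],[-1,4,-16,32,0],[-1,0,0,0,0],[-1,0,0,0,0],[-1,0,0,0,0],[-1,0,0,0,0],[-1,0,0,0,0],[-1,0,0,0,0]]'
python3 - <<'E'
from rim import *
go((502,-232.3,64))
c=cam("wrist"); p,M,s=pose(); im,D=manip.get_image("wrist")
rim(im,D,c,np.array([502,-232,75]),45,red=False,ax=np.array([0,0,1.]),lab="grey")
E
```

```text
time: 12.43
eef_pos: [517.8, -206.2, 154.9]
orientation: [-0.018, 0.116, 0.993, -0.01]
contact_force: [0.2, -0.9, 0.6]
gripper_width: 88.1
gripper_force: 0.0
time: 13.1
eef_pos: [501.0, -232.9, 94.5]
orientation: [-0.018, 0.114, 0.993, -0.01]
contact_force: [0.2, -0.2, -0.3]
gripper_width: 88.2
gripper_force: 0.0
now [ 502.6 -232.2  136.4] x-axis [-0.973  0.227  0.034] z-axis [-0.038 -0.015 -0.999] turn err 0.003 q [-0.46  0.16  1.96 -0.04  1.04 -1.78] t 13.1
d [-1.9  1.5 72.4] rows@40 1.8
grey 8277 2007 centre [ 501.7 -233.5   84.3] r 31.1 plane n in holder -0.003 -0.001 1.0 tilt 0.2
```

```bash
python3 -m pendant '[[-1,-0.6,0.3,24,0],[-1,-0.6,0.3,24,0],[-1,-0.6,0.3,24,0],[-1,0,0,0,0],[0,0,0,0,0],[0,0,0,0,0],[0,0,0,0,0],[0,0,0,0,0]]' 10
python3 -m pendant '[[0,0,0,0,0],[0,0,0,0,0],[0,0,0,-20,0],[0,0,0,-30,0],[0,0,0,-30,0],[0,0,0,-30,0],[0,0,0,-30,0],[0,0,0,0,0]]' 10
python3 - <<'E'
from rim import *
go()
for n in("side","scene"):
    c=cam(n); p,M,s=pose(); im,D=manip.get_image(n)
    rim(im,D,c,p-52*M[:,2],55,red=False,ax=np.array([0,0,1.]),lab="grey "+n)
E
```

```text
time: 13.82
eef_pos: [499.7, -234.1, 22.4]
orientation: [-0.018, 0.115, 0.993, -0.01]
contact_force: [0.0, -0.6, 0.4]
gripper_width: 63.8
gripper_force: 0.6
time: 14.48
eef_pos: [508.1, -233.3, 167.6]
orientation: [-0.014, 0.115, 0.993, -0.011]
contact_force: [1.4, -0.5, -0.1]
gripper_width: 61.7
gripper_force: 10.0
now [ 509.3 -232.5  209.6] x-axis [-0.973  0.228  0.026] z-axis [-0.031 -0.019 -0.999] turn err 0.002 q [-0.46  0.09  1.89 -0.03  1.17 -1.78] t 14.4833
grey side 430 7 centre [ 508.9 -269.8  255.8] r 2.9 plane n in holder 0.151 -0.987 0.061 tilt 86.5
grey scene 221 3 centre [ 528.7 -238.3  267.3] r 7.7 plane n in holder 0.55 -0.072 0.832 tilt 33.7
```

```bash
python3 - <<'E'
from rim import *
Rm=np.array([611.5,29.5,124.]); Z=np.array([0,0,1.]); f=lambda x,z:Rm+x*XH+z*Z
go(f(-1,115),f(-1,49),f(-14,49),f(-26,43),f(-12,20.8))
E
```

```text
now [ 506.5 -231.2  203.9] x-axis [-0.973  0.228  0.034] z-axis [-0.038 -0.015 -0.999] turn err 0.002 q [-0.46  0.1   1.9  -0.03  1.17 -1.78] t 14.5833
d [-40.5 276.9 -43. ] rows@40 7.1
d [-2.2  1.5 65.9] rows@40 1.6
d [13.   0.   0.4] rows@40 0.3
d [11.8  0.2  6.4] rows@40 0.3
d [-14.7   0.5  21.7] rows@40 0.7
```

```bash
python3 -m pendant '[[0,-4,20,-6,0],[0,-5,36,-6,0],[0,-5,39,-6,0],[0,-5,39,-6,0],[0,-5,39,-6,0],[0,-6,39,-6,0],[0,-6,37,-4,0],[0,-4.5,28,-3,0]]' 10
python3 -m pendant '[[0,0,0,0,0],[0,0,0,0,0],[0,0,0,0,0],[0,0,0,0,0],[0,0,0,0,0],[0,0,0,0,0],[0,0,0,0,0],[0,0,0,0,0]]' 10
python3 - <<'E'
from rim import *
Rm=np.array([611.5,29.5,124.]); Z=np.array([0,0,1.]); f=lambda x,z:Rm+x*XH+z*Z
go(f(-1,115),f(-1,49),f(-14,49),f(-26,43),f(-12,20.8))
p,M,s=pose(); c=cam("wrist"); im,D=manip.get_image("wrist"); g=p-42*M[:,2]
rim(im,D,c,g+[0,0,20],40,red=False,ax=Z,lab="wrist")
cs=cam("side"); ims,_=manip.get_image("side")
cv2.imwrite("pics/c5.png",cv2.resize(np.hstack([cv2.resize(ims[100:310,170:360],(434,480)),im]),(800,360)))
E
```

```text
time: 15.25
eef_pos: [607.3, 32.5, 192.9]
orientation: [-0.022, 0.114, 0.993, -0.009]
contact_force: [0.7, -0.4, -2.0]
gripper_width: 61.6
gripper_force: 10.0
time: 15.92
eef_pos: [608.1, 28.8, 195.7]
orientation: [-0.02, 0.115, 0.993, -0.009]
contact_force: [-0.3, 0.2, -1.3]
gripper_width: 61.9
gripper_force: 10.0
now [609.8  29.4 237.6] x-axis [-0.973  0.229  0.037] z-axis [-0.041 -0.014 -0.999] turn err 0.0 q [ 0.01  0.18  1.74 -0.01  1.26 -1.32] t 15.9167
d [-0.5  0.4 -1.4] rows@40 0.0
d [-2.4  1.5 65.9] rows@40 1.6
d [13.   0.   0.5] rows@40 0.3
d [11.8  0.2  6.4] rows@40 0.3
d [-14.8   0.5  21.7] rows@40 0.7
wrist 15083 234 centre [602.   -6.4 270.1] r 10.8 plane n in holder 0.011 -0.999 0.047 tilt 87.3
```

View pics/c5.png

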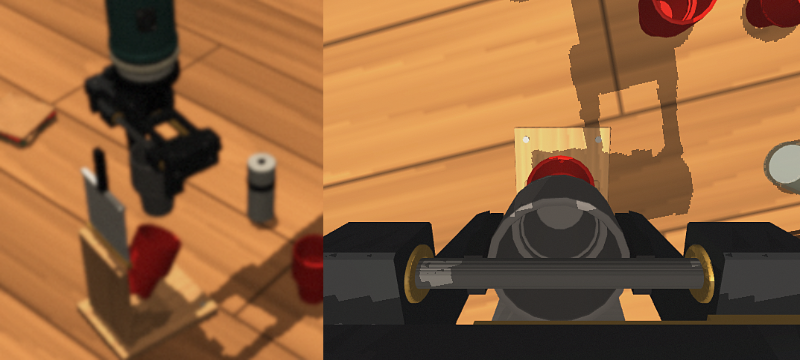

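The grey pot hangs upright, centred above the red mouth (side view (155,190), guard standing at (105,200)). I lower it into the mouth.

```bash
python3 -m pendant '[[0,-0.5,0.4,10,0],[0,-0.5,0.4,14,0],[0,-0.5,0.4,14,0],[0,-0.5,0.3,12,0],[0,-0.4,0.2,8,0],[0,-0.3,0.2,6.5,0],[0,0,0,0,0],[0,0,0,0,0]]' 10
python3 - <<'E'
from rim import *
Rm=np.array([611.5,29.5,124.]); p,M,s=pose(); d=p-42*M[:,2]-Rm; print(d@XH,d@YH,d[2],s["contact_force"],s["ft_torque"])
E
```

```text
time: 16.68
eef_pos: [608.3, 29.9, 130.3]
orientation: [-0.02, 0.115, 0.993, -0.009]
contact_force: [-0.2, 0.2, -0.2]
gripper_width: 61.3
gripper_force: 10.0
-1.5697020981325658 0.6649020312706109 48.29690459464757 [-0.21497568  0.21980332 -0.17283684] [ 0.04377427 -0.17965704 -0.00788171]
```

```bash
python3 -m pendant '[[0,4,0,0,0],[0,4,0,0,0],[0,4,0,0.5,0],[0,4,0,1.5,0],[0,4,0,2,0],[0,4,0,2.5,0],[0,0,0,0,0],[0,0,0,0,0]]' 10
python3 - <<'E'
from rim import *
Rm=np.array([611.5,29.5,124.]); p,M,s=pose(); d=p-42*M[:,2]-Rm; print(d@XH,d@YH,d[2],s["contact_force"],s["ft_torque"])
p,M,s=pose(); c=cam("wrist"); im,D=manip.get_image("wrist")
ims,_=manip.get_image("side")
cv2.imwrite("pics/c6.png",cv2.resize(np.hstack([cv2.resize(ims[100:310,170:360],(434,480)),im]),(800,360)))
E
```

```text
time: 17.35
eef_pos: [584.1, 35.6, 125.0]
orientation: [-0.02, 0.115, 0.993, -0.009]
contact_force: [1.0, -0.7, 0.2]
gripper_width: 60.1
gripper_force: 10.0
-26.44337806300173 0.5426888337984321 42.93908208293885 [ 1.02869803 -0.67251424  0.24791592] [-0.14554397 -0.24206539  0.0012229 ]
```

View pics/c6.png

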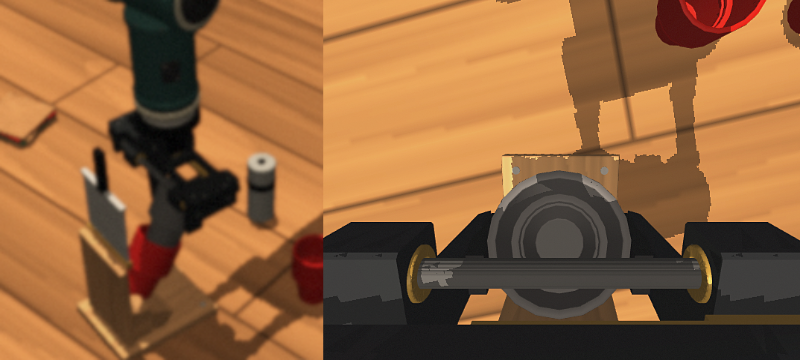

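The grey pot has pivoted in the pads and leans in line with the fixed pot (side view (160,215)). I slide it home along the axis.

```bash
python3 -m pendant '[[0,-2.5,0,3.7,0],[0,-2.5,0,3.7,0],[0,-2.5,0,3.7,0],[0,-2.5,0,3.7,0],[0,-2.5,0,3.7,0],[0,-2.5,0,3.7,0],[0,0,0,0,0],[0,0,0,0,0]]' 10
python3 - <<'E'
from rim import *
Rm=np.array([611.5,29.5,124.]); p,M,s=pose(); d=p-42*M[:,2]-Rm; print(d@XH,d@YH,d[2],s["contact_force"],s["ft_torque"])
E
```

```text
time: 18.12
eef_pos: [598.4, 31.6, 101.8]
orientation: [-0.02, 0.115, 0.993, -0.009]
contact_force: [-0.2, -0.0, -0.5]
gripper_width: 60.4
gripper_force: 10.0
-11.656831724288686 -0.04214193969851587 19.77805071072234 [-0.16769383 -0.01566908 -0.46989021] [ 0.09134694 -0.14760623 -0.07273787]
```

```bash
python3 -m pendant '[[0,-0.8,0,1.3,0],[0,-0.8,0,1.3,0],[0,-0.5,0,1,0],[0,0,0,0,0],[0,0,0,0,0],[0,0,0,0,0],[0,0,0,0,0],[0,0,0,0,0]]' 10
python3 - <<'E'
from rim import *
Rm=np.array([611.5,29.5,124.]); p,M,s=pose(); d=p-42*M[:,2]-Rm; print(d@XH,d@YH,d[2],s["contact_force"],s["ft_torque"])
c=cam("wrist"); im,D=manip.get_image("wrist"); rim(im,D,c,Rm+45*AX,42,red=False,lab="wrist grey; expect %s"%(Rm+45*AX).round(1))
E
```

```text
time: 18.78
eef_pos: [599.5, 31.2, 100.6]
orientation: [-0.021, 0.115, 0.993, -0.009]
contact_force: [-8.3, -0.1, 9.9]
gripper_width: 60.8
gripper_force: 10.0
-10.459111527373137 -0.13667146802138275 18.56306468074021 [-8.30189727 -0.0786502   9.87715871] [0.10308663 1.10622159 0.06711144]
wrist grey; expect [589.6  34.7 163. ] 14954 219 centre [577.7  38.2 201.9] r 13.9 plane n in holder -0.37 0.032 0.929 tilt 21.8
```

It reaches firm contact at 13 N along the axis. I release, rise and measure.

```bash
python3 -m pendant '[[-1,0,0,0,0],[-1,0,0,0,0],[-1,0,0,0,0],[-1,0,0,0,0],[-1,0,0,-20,0],[-1,0,0,-35,0],[-1,0,0,-35,0],[-1,0,0,-35,0]]' 10
python3 -m pendant '[[-1,0,0,-25,0],[-1,0,0,0,0],[-1,0,0,0,0],[-1,0,0,0,0],[-1,0,0,0,0],[-1,0,0,0,0],[-1,0,0,0,0],[-1,0,0,0,0]]' 10
python3 - <<'E'
from rim import *
Rm=np.array([611.5,29.5,124.]); print("expect",(Rm+45*AX).round(1))
for n in("wrist","side","scene"):
    c=cam(n); im,D=manip.get_image(n)
    P=cloud(c,D.astype(float)); P[D==0]=np.nan
    d=P-Rm; s=d@AX; u=d@np.cross(AX,YH); v=d@YH
    m=(np.hypot(u,v)<36)&(s>10)&(s<75); q=np.c_[s,u,v].reshape(-1,3)[m.ravel()]; Q=P[m]
    k=q[:,0]>np.percentile(q[:,0],99)-3; w=np.linalg.svd(Q[k]-Q[k].mean(0))[2][2]; w*=np.sign(w[2])
    (cx,cy),r=cv2.minEnclosingCircle(q[k][:,1:].astype(np.float32))
    print(n,"rim s",np.percentile(q[:,0],[95,98,99.5]).round(1),"off u,v",round(cx,1),round(cy,1),"r",round(r,1),"n",(w@XH).round(3),(w@YH).round(3),w[2].round(3),k.sum())
from gm import guard; guard("side")
Z=np.array([0,0,1.])
for n in("side","scene"):
    c=cam(n); im,D=manip.get_image(n); rim(im,D,c,np.array([487,295.3,75]),45,ax=Z,lab="red")
go((487,295.5,164),(487,295.5,134),(487,295.5,64))
E
```

```text
time: 19.5
eef_pos: [605.2, 32.8, 224.3]
orientation: [-0.021, 0.115, 0.993, -0.009]
contact_force: [1.0, -0.5, -0.3]
gripper_width: 88.3
gripper_force: 0.0
time: 20.17
eef_pos: [606.1, 33.0, 247.4]
orientation: [-0.021, 0.115, 0.993, -0.009]
contact_force: [-0.1, 0.0, 0.3]
gripper_width: 88.2
gripper_force: 0.0
expect [589.6  34.7 163. ]
wrist rim s [nan nan nan] off u,v 0.0 0.0 r 0.0 n 0.0 0.0 1.0 0
side rim s [35.2 44.7 50.2] off u,v 51.7 52.3 r 9.4 n 0.92 -0.384 0.075 12
scene rim s [nan nan nan] off u,v 0.0 0.0 r 0.0 n 0.0 0.0 1.0 0
side guard deg 90.3 n [ 1.     0.004 -0.006] 407 offset 1.8
  tab 79 [  3.6   3.1 120.5] [-1. -3. 94.] [  6.   7. 145.]
red 791 70 centre [490.  294.6  85.3] r 30.9 plane n in holder 0.004 -0.006 1.0 tilt 0.4
red 624 32 centre [488.4 297.6  86.9] r 30.3 plane n in holder 0.011 -0.009 1.0 tilt 0.8
now [608.5  33.7 290.8] x-axis [-0.973  0.228  0.037] z-axis [-0.041 -0.014 -0.999] turn err 0.002 q [ 0.02  0.15  1.68 -0.01  1.35 -1.32] t 20.4667
d [173.3 230.1 128.1] rows@40 7.9
d [-1.1  0.7 30. ] rows@40 0.8
d [-2.6  1.6 69.9] rows@40 1.7<stdin>:8: RuntimeWarning: Mean of empty slice.
  ret = um.true_divide(
```

```bash
python3 - <<'E'
from h import *
c=cam("wrist"); im,D=manip.get_image("wrist"); np.savez("wrist3.npz",im=im,D=D,K=c[0],e=c[1],A=c[2])
ims,_=manip.get_image("side")
cv2.imwrite("pics/c7.png",cv2.resize(np.hstack([cv2.resize(ims[100:310,170:360],(434,480)),im]),(800,360)))
E
```

```text
(no output)
```

View pics/c7.png

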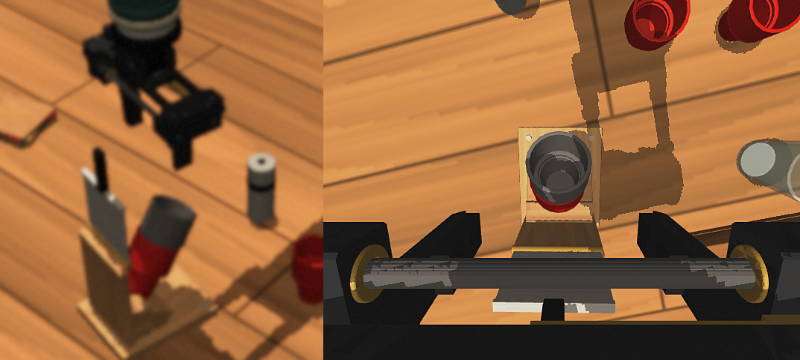

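The side and wrist views show the grey pot nested in the red one in a straight leaning line (side (165,215), wrist rim (558,170)), with the guard upright. The numeric check had an array bug, so I redo it.

```bash
cat > stack.py <<'E'
from rim import *
def stack(im,D,c,s0,lab):
    Rm=np.array([611.5,29.5,124.]); P=cloud(c,D.astype(float)); P[D==0]=np.nan
    d=P-Rm; s=d@AX; u=d@np.cross(AX,YH); v=d@YH
    m=(np.hypot(u,v)<36)&(s>s0-35)&(s<s0+30); q=np.stack([s,u,v],-1)[m]; Q=P[m]
    k=q[:,0]>np.percentile(q[:,0],99)-3; w=np.linalg.svd(Q[k]-Q[k].mean(0))[2][2]; w*=np.sign(w[2])
    (cx,cy),r=cv2.minEnclosingCircle(q[k][:,1:].astype(np.float32))
    print(lab,"rim s",np.percentile(q[:,0],[95,98,99.5]).round(1),"expect",s0,"off u,v",round(cx,1),round(cy,1),"r",round(r,1),"n",(w@XH).round(3),(w@YH).round(3),w[2].round(3),k.sum())
E
python3 - <<'E'
from stack import *
z=np.load("wrist3.npz"); stack(z["im"],z["D"],(z["K"],z["e"],z["A"],0),45,"wrist")
for n in("side","scene"):
    c=cam(n); im,D=manip.get_image(n); stack(im,D,c,45,n)
E
```

```text
wrist rim s [45.6 45.9 46.3] expect 45 off u,v 2.3 0.8 r 31.0 n -0.498 -0.002 0.867 1453
side rim s [44.3 45.3 46. ] expect 45 off u,v 1.4 0.8 r 32.9 n -0.498 -0.001 0.867 92
scene rim s [46.2 47.1 48.3] expect 45 off u,v 4.4 3.4 r 33.2 n -0.502 0.005 0.865 81
```

Grey is home: tilt 29.9°, rim within a millimetre of 45 mm up the axis. Now the red pot at (488.5,296).

```bash
python3 -m pendant '[[-1,16,26,0,0],[-1,23,31,5,0],[-1,23,31,8,0],[-1,23,31,14,0],[-1,23,31,14,0],[-1,23,30,14,0],[-1,20,25,24,0],[-1,12,15,30,0]]' 10
python3 -m pendant '[[-1,8.5,10.5,19,0],[-1,0,0,20,0],[-1,0,0,0,0],[-1,0,0,0,0],[-1,0,0,0,0],[-1,0,0,0,0],[-1,0,0,0,0],[-1,0,0,0,0]]' 10
python3 - <<'E'
from rim import *
c=cam("wrist"); im,D=manip.get_image("wrist")
C=rim(im,D,c,np.array([488.5,296,75]),45,ax=np.array([0,0,1.]),lab="red")
go((C[0],C[1],64))
E
```

```text
time: 21.33
eef_pos: [493.8, 286.7, 142.5]
orientation: [-0.018, 0.114, 0.993, -0.007]
contact_force: [0.7, 1.2, 0.4]
gripper_width: 88.2
gripper_force: 0.0
time: 22.0
eef_pos: [487.5, 294.7, 103.6]
orientation: [-0.019, 0.115, 0.993, -0.008]
contact_force: [-0.0, 0.4, 0.5]
gripper_width: 88.2
gripper_force: 0.0
red 8084 2403 centre [486.9 295.4  84.4] r 31.0 plane n in holder -0.0 0.0 1.0 tilt 0.0
now [488.9 295.2 145.2] x-axis [-0.973  0.229  0.036] z-axis [-0.04  -0.013 -0.999] turn err 0.001 q [ 0.5   0.19  1.91  0.01  1.08 -0.85] t 22.05
d [-0.9  1.5 81.2] rows@40 2.0
```

```bash
python3 -m pendant '[[-1,-0.3,0.5,27,0],[-1,-0.3,0.5,27,0],[-1,-0.3,0.5,27,0],[-1,0,0,0,0],[0,0,0,0,0],[0,0,0,0,0],[0,0,0,0,0],[0,0,0,0,0]]' 10
python3 -m pendant '[[0,0,0,0,0],[0,0,0,0,0],[0,0,0,-20,0],[0,0,0,-35,0],[0,0,0,-35,0],[0,0,0,-35,0],[0,0,0,-35,0],[0,0,0,-35,0]]' 10
python3 -m pendant '[[0,0,0,-20,0],[0,0,0,0,0],[0,0,0,0,0],[0,0,0,0,0],[0,0,0,0,0],[0,0,0,0,0],[0,0,0,0,0],[0,0,0,0,0]]' 10
python3 - <<'E'
from rim import *
Rm=np.array([611.5,29.5,124.])+45.6*AX+1.3*np.cross(AX,YH)+.7*YH; print(Rm); Z=np.array([0,0,1.]); f=lambda x,z:Rm+x*XH+z*Z
go(f(-1,100),f(-1,49),f(-26,43),f(-11,19))
E
```

```text
time: 22.72
eef_pos: [485.8, 295.6, 23.2]
orientation: [-0.018, 0.115, 0.993, -0.008]
contact_force: [0.5, -0.4, 1.1]
gripper_width: 63.5
gripper_force: 0.5
time: 23.38
eef_pos: [491.7, 297.3, 217.6]
orientation: [-0.02, 0.115, 0.993, -0.009]
contact_force: [1.2, 0.7, -0.7]
gripper_width: 61.3
gripper_force: 10.0
time: 24.05
eef_pos: [492.4, 297.4, 234.5]
orientation: [-0.021, 0.115, 0.993, -0.01]
contact_force: [1.0, -0.1, -1.5]
gripper_width: 61.3
gripper_force: 10.0
[588.3769196   35.68535681 162.84075841]
now [494.3 298.  276.4] x-axis [-0.973  0.228  0.039] z-axis [-0.043 -0.015 -0.999] turn err 0.002 q [ 0.5   0.1   1.76  0.01  1.33 -0.85] t 24.05
d [-151.  -233.6   13.4] rows@40 7.0
d [-2.   1.2 50.9] rows@40 1.3
d [24.7  0.2  7. ] rows@40 0.6
d [-15.9   0.5  23.4] rows@40 0.7
```

```bash
python3 -m pendant '[[0,-14,-22,0,0],[0,-20,-31,0,0],[0,-22,-34,1,0],[0,-22,-34,2,0],[0,-22,-34,2,0],[0,-21,-33,3,0],[0,-18,-28,3,0],[0,-12,-17.6,2.4,0]]' 10
python3 -m pendant '[[0,0,0,0,0],[0,0,0,0,0],[0,0,0,0,0],[0,0,0,0,0],[0,0,0,0,0],[0,0,0,0,0],[0,0,0,0,0],[0,0,0,0,0]]' 10
python3 - <<'E'
from rim import *
Rm=np.array([588.4,35.7,162.8]); Z=np.array([0,0,1.]); f=lambda x,z:Rm+x*XH+z*Z
go(f(-1,100),f(-1,49),f(-26,43),f(-11,19))
E
```

```text
time: 24.72
eef_pos: [586.7, 32.2, 221.5]
orientation: [-0.02, 0.116, 0.993, -0.01]
contact_force: [0.5, 0.1, -1.1]
gripper_width: 61.1
gripper_force: 10.0
time: 25.38
eef_pos: [586.1, 36.3, 222.3]
orientation: [-0.02, 0.114, 0.993, -0.009]
contact_force: [-0.3, 0.5, -0.1]
gripper_width: 61.2
gripper_force: 10.0
now [587.8  36.9 264.3] x-axis [-0.973  0.227  0.037] z-axis [-0.041 -0.014 -0.999] turn err 0.003 q [ 0.03  0.12  1.76 -0.01  1.3  -1.31] t 25.3833
d [ 0.1 -1.   1.5] rows@40 0.0
d [-1.9  1.2 51. ] rows@40 1.3
d [24.8  0.2  6.9] rows@40 0.6
d [-15.9   0.5  23.4] rows@40 0.7
```

```bash
python3 -m pendant '[[0,-0.3,0,10,0],[0,-0.4,0,13,0],[0,-0.4,0,13,0],[0,-0.4,0,10,0],[0,-0.3,0,6.5,0],[0,0,0,0,0],[0,0,0,0,0],[0,0,0,0,0]]' 10
python3 -m pendant '[[0,4,0,0,0],[0,4,0,0,0],[0,4,0,0.5,0],[0,4,0,1.5,0],[0,4,0,2,0],[0,4.5,0.1,2.8,0],[0,0,0,0,0],[0,0,0,0,0]]' 10
python3 - <<'E'
from rim import *
Rm=np.array([588.4,35.7,162.8]); Z=np.array([0,0,1.]); f=lambda x,z:Rm+x*XH+z*Z
go(f(-26,43),f(-11,19))
c=cam("side"); im,D=manip.get_image("side"); c2=cam("wrist"); b,_=manip.get_image("wrist")
cv2.imwrite("pics/c8.png",cv2.resize(np.hstack([cv2.resize(im[100:310,170:360],(434,480)),b]),(800,360)))
E
```

```text
time: 26.05
eef_pos: [586.1, 34.5, 169.9]
orientation: [-0.02, 0.115, 0.993, -0.009]
contact_force: [-0.1, 0.1, -1.5]
gripper_width: 61.6
gripper_force: 10.0
time: 26.72
eef_pos: [561.4, 40.3, 164.0]
orientation: [-0.02, 0.115, 0.993, -0.009]
contact_force: [-1.9, 0.7, 1.0]
gripper_width: 61.5
gripper_force: 10.0
now [563.1  40.9 206. ] x-axis [-0.973  0.228  0.037] z-axis [-0.041 -0.013 -0.999] turn err 0.002 q [ 0.04  0.12  1.87 -0.01  1.19 -1.3 ] t 26.7167
d [0.2 0.8 0.2] rows@40 0.0
d [-15.9   0.5  23.4] rows@40 0.7
```

View pics/c8.png

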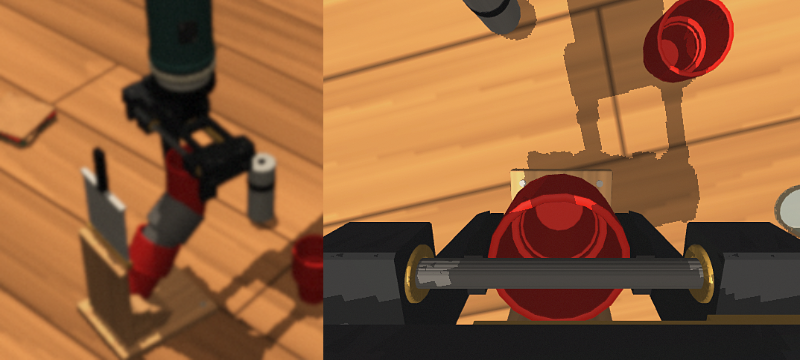

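The side view shows the red pot (185,180) still nearly upright at the grey mouth, so it has not pivoted as the grey one did. I measure its rim plane.

```bash
cat > tilt.py <<'E'
from rim import *
def tilt():
    p,M,s=pose(); g=p-42*M[:,2]; c=cam("wrist"); im,D=manip.get_image("wrist"); P=cloud(c,D.astype(float)); P[D==0]=np.nan
    h=cv2.cvtColor(im,cv2.COLOR_BGR2HSV).astype(int); m=((h[...,0]<8)|(h[...,0]>172))&(h[...,1]>150)&(np.linalg.norm(P-g,axis=-1)<75)
    q=P[m]; d=q-g; X=d@XH; Y=d@YH; z=d[:,2]
    # inner floor/step rings: fit planes to brightest region = rim, by RANSAC
    best=None; rng=np.random.default_rng(0)
    for _ in range(1500):
        a=q[rng.choice(len(q),3,replace=False)]; n=np.cross(a[1]-a[0],a[2]-a[0]); L=np.linalg.norm(n)
        if L<300: continue
        n/=L; n*=np.sign(n[2])
        if n[2]<.7: continue
        e=(q-a[0])@n
        if np.mean(e>1.5)>.02: continue   # rim: nothing above
        k=abs(e)<1.2
        if best is None or k.sum()>best[0]: best=(k.sum(),n,q[k])
    k,n,Q=best; print("rim pts",k,"lean toward -x_h deg",np.degrees(np.arctan2(-n@XH,n[2])).round(1),"y",np.degrees(np.arcsin(n@YH)).round(1),"rim mean rel grasp",((Q.max(0)+Q.min(0))/2-g).round(1), "along axis",((Q-g)@n).mean().round(1))
tilt()
E
python3 tilt.py
python3 - <<'E'
from stack import *
for n in("side","scene"):
    c=cam(n); im,D=manip.get_image(n); h=cv2.cvtColor(im,cv2.COLOR_BGR2HSV).astype(int)
    P=cloud(c,D.astype(float)); Rm=np.array([611.5,29.5,124.]); d=P-Rm; s=d@AX;u=d@np.cross(AX,YH);v=d@YH
    m=(h[...,1]<90)&(np.hypot(u,v)<38)&(s>5)&(s<60); print(n,m.sum(),"grey s",np.percentile(s[m],[5,95]).round(1),"v",np.percentile(v[m],[3,97]).round(1))
E
```

```text
rim pts 5000 lean toward -x_h deg 0.7 y 1.7 rim mean rel grasp [-1.   2.2 19.4] along axis 19.6
side 551 grey s [ 8.1 52.6] v [-9.7 29.8]
scene 460 grey s [ 8.6 54. ] v [-12.1  31. ]
```

```bash
python3 -m pendant '[[0,-4.5,0,-2.8,0],[0,-4,0,-2,0],[0,-4,0,-1.5,0],[0,-4,0,-0.5,0],[0,-4,0,0,0],[0,-4,0,0,0],[0,0,0,0,0],[0,0,0,0,0]]' 10
python3 -m pendant '[[0,0,0,-15,0],[0,0,0,-25,0],[0,0,0,-15,0],[0,0,0,0,0],[0,0,0,0,0],[0,0,0,0,0],[0,0,0,0,0],[0,0,0,0,0]]' 6
python3 tilt.py
python3 - <<'E'
from stack import *
for n in("side","scene"):
    c=cam(n); im,D=manip.get_image(n); im=im.copy(); h=cv2.cvtColor(im,cv2.COLOR_BGR2HSV).astype(int)
    P=cloud(c,D.astype(float)); Rm=np.array([611.5,29.5,124.]); d=P-Rm; s=d@AX;u=d@np.cross(AX,YH);v=d@YH
    m=(h[...,1]<90)&(np.hypot(u,v)<38)&(s>-5)&(s<70); print(n,m.sum(),"grey s",np.percentile(s[m],[1,5,95,99]).round(1),"v",np.percentile(v[m],[3,97]).round(1),"u",np.percentile(u[m],[3,97]).round(1))
    stack(im,D,c,45,n)
Rm=np.array([588.4,35.7,162.8]); Z=np.array([0,0,1.]); f=lambda x,z:Rm+x*XH+z*Z
go(f(-1,49))
E
```

```text
time: 27.63
eef_pos: [585.7, 34.5, 169.1]
orientation: [-0.02, 0.115, 0.993, -0.009]
contact_force: [0.3, -0.4, -1.8]
gripper_width: 61.3
gripper_force: 10.0
time: 28.3
eef_pos: [587.0, 35.3, 222.8]
orientation: [-0.021, 0.115, 0.993, -0.009]
contact_force: [1.1, -0.2, -1.9]
gripper_width: 61.2
gripper_force: 6.0
rim pts 5054 lean toward -x_h deg 0.0 y 1.4 rim mean rel grasp [-0.5  2.2 19.5] along axis 19.6
side 623 grey s [ 2.8  5.3 43.1 45. ] v [-29.1  29.1] u [-28.8  29.3]
side rim s [44.9 46.4 73. ] expect 45 off u,v -28.6 8.7 r 11.3 n -0.728 -0.602 0.328 11
scene 536 grey s [ 4.2  7.7 45.6 48.1] v [-25.9  30.6] u [-25.7  33.5]
scene rim s [46.8 48.3 72.9] expect 45 off u,v -30.3 6.6 r 12.2 n -0.418 -0.023 0.908 7
now [589.4  35.9 265.6] x-axis [-0.973  0.228  0.039] z-axis [-0.043 -0.014 -0.999] turn err 0.002 q [ 0.03  0.13  1.75 -0.01  1.31 -1.31] t 28.45
d [-0.2  0.8 53.8] rows@40 1.3
```

Grey has seated itself again. The 10 N grip was stiffer than the loose grey pot, so I use 3 N and a path that moves inward instead of pulling the grey pot out.

```bash
python3 -m pendant '[[0,0,0,10,0],[0,0,0.2,12,0],[0,0,0.2,12,0],[0,-0.2,0.2,10,0],[0,0,0.2,6,0],[0,0,0,3,0],[0,0,0,0,0],[0,0,0,0,0]]' 4
python3 - <<'E'
from rim import *
Rm=np.array([588.4,35.7,162.8]); Z=np.array([0,0,1.]); f=lambda x,z:Rm+x*XH+z*Z
go(f(-1,48),f(-19,33),f(-11,19))
E
python3 tilt.py
```

```text
time: 29.12
eef_pos: [586.3, 35.4, 171.5]
orientation: [-0.02, 0.115, 0.993, -0.009]
contact_force: [-0.6, 1.2, -1.4]
gripper_width: 61.5
gripper_force: 4.0
now [588.   35.9 213.5] x-axis [-0.973  0.228  0.037] z-axis [-0.042 -0.014 -0.999] turn err 0.002 q [ 0.03  0.16  1.81 -0.01  1.21 -1.31] t 29.1167
d [ 0.5 -0.1  2.7] rows@40 0.1
d [17.4  0.4 15.7] rows@40 0.6
d [-8.5  0.3 13.7] rows@40 0.4
rim pts 5021 lean toward -x_h deg 0.2 y 1.6 rim mean rel grasp [-0.4  2.3 19.4] along axis 19.6
```

```bash
python3 -m pendant '[[0,0.5,0,2.5,0],[0,3,0,1.5,0],[0,3,0,2.3,0],[0,3,0.1,2.7,0],[0,3,0.1,3,0],[0,3,0.1,3,0],[0,2.4,0.1,3.2,0],[0,0,0,0,0]]' 3
python3 tilt.py
python3 - <<'E'
from rim import *
Rm=np.array([588.4,35.7,162.8]); Z=np.array([0,0,1.]); f=lambda x,z:Rm+x*XH+z*Z
go(f(-19,33),f(-11,19))
for n in("side","scene"):
    c=cam(n); im,D=manip.get_image(n); h=cv2.cvtColor(im,cv2.COLOR_BGR2HSV).astype(int)
    P=cloud(c,D.astype(float)); d=P-np.array([611.5,29.5,124.]); s=d@AX;u=d@np.cross(AX,YH);v=d@YH
    m=(h[...,1]<90)&(np.hypot(u,v)<38)&(s>-5)&(s<70); print(n,m.sum(),"grey s",np.percentile(s[m],[1,5,95,99]).round(1),"u",np.percentile(u[m],[3,97]).round(1))
E
```

```text
time: 29.83
eef_pos: [567.0, 39.7, 153.2]
orientation: [-0.021, 0.115, 0.993, -0.009]
contact_force: [0.4, 0.9, 0.5]
gripper_width: 60.2
gripper_force: 3.0
rim pts 5599 lean toward -x_h deg 17.6 y 0.7 rim mean rel grasp [-7.8  3.3 20.6] along axis 22.3
now [569.1  40.3 195.2] x-axis [-0.973  0.228  0.038] z-axis [-0.043 -0.014 -0.999] turn err 0.002 q [ 0.03  0.14  1.87 -0.01  1.18 -1.3 ] t 29.8833
d [-0.8 -0.  -0.6] rows@40 0.0
d [-8.5  0.3 13.7] rows@40 0.4
side 533 grey s [ 0.   2.4 48.2 50.7] u [-25.3  12. ]
scene 427 grey s [-0.8  2.8 49.8 51.5] u [-22.7   9. ]
```

It leans 17.6° now and is guided by the wall. I slide on home along the axis.

```bash
python3 -m pendant '[[0,0.5,0,2,0],[0,-1,0,2.2,0],[0,-1.5,0,2.3,0],[0,-1.8,0.1,2.3,0],[0,-1.8,0.1,2.3,0],[0,-1.8,0.1,2.3,0],[0,0,0,0,0],[0,0,0,0,0]]' 3
python3 tilt.py
python3 - <<'E'
from rim import *
Rm=np.array([588.4,35.7,162.8]); Z=np.array([0,0,1.]); f=lambda x,z:Rm+x*XH+z*Z
go(f(-11.3,19.7))
E
```

```text
time: 30.65
eef_pos: [574.6, 38.0, 139.8]
orientation: [-0.02, 0.115, 0.993, -0.009]
contact_force: [0.5, -0.7, -0.7]
gripper_width: 60.6
gripper_force: 3.0
rim pts 5528 lean toward -x_h deg 27.7 y 0.6 rim mean rel grasp [-12.4   4.3  18.7] along axis 23.0
now [576.4  38.6 181.9] x-axis [-0.973  0.228  0.038] z-axis [-0.042 -0.014 -0.999] turn err 0.001 q [ 0.03  0.17  1.87 -0.01  1.15 -1.3 ] t 30.7
d [-1.  -0.1 -0.6] rows@40 0.0
```

```bash
python3 -m pendant '[[0,0,0,0,0],[0,-0.9,0,1.2,0],[0,-0.9,0,1.2,0],[0,-0.7,0,1.2,0],[0,-0.7,0,1.2,0],[0,0,0,0,0],[0,0,0,0,0],[0,0,0,0,0]]' 8
python3 tilt.py
python3 -m pendant '[[-1,0,0,0,0],[-1,0,0,0,0],[-1,0,0,0,0],[-1,0,0,0,0],[-1,0,0,-20,0],[-1,0,0,-35,0],[-1,0,0,-35,0],[-1,0,0,-35,0]]' 8
python3 -m pendant '[[-1,0,0,-25,0],[-1,0,0,0,0],[-1,0,0,0,0],[-1,0,0,0,0],[-1,0,0,0,0],[-1,0,0,0,0],[-1,0,0,0,0],[-1,0,0,0,0]]' 8
cat > fin.py <<'E'
from stack import *
from gm import guard
ims=[]
for n in("wrist","side","scene"):
    c=cam(n); im,D=manip.get_image(n); stack(im,D,c,90,n); ims.append(im)
    h=cv2.cvtColor(im,cv2.COLOR_BGR2HSV).astype(int)
    P=cloud(c,D.astype(float)); d=P-np.array([611.5,29.5,124.]); s=d@AX;u=d@np.cross(AX,YH);v=d@YH
    m=(h[...,1]<90)&(np.hypot(u,v)<38)&(s>-15)&(s<70)
    if m.sum(): print("  grey s",np.percentile(s[m],[1,5,95,99]).round(1))
guard("side");guard("scene")
cv2.imwrite("pics/fin.png",cv2.resize(np.hstack([cv2.resize(ims[1][80:320,150:400],(500,480)),ims[0]]),(800,337)))
E
python3 fin.py
```

```text
time: 31.37
eef_pos: [576.9, 37.3, 137.0]
orientation: [-0.021, 0.115, 0.993, -0.009]
contact_force: [-7.3, 0.2, 8.2]
gripper_width: 60.2
gripper_force: 8.3
rim pts 5490 lean toward -x_h deg 29.4 y 0.6 rim mean rel grasp [-14.8   4.5  19.6] along axis 25.1
time: 32.08
eef_pos: [582.5, 38.9, 261.0]
orientation: [-0.021, 0.115, 0.993, -0.009]
contact_force: [0.1, 0.8, 0.6]
gripper_width: 88.0
gripper_force: 0.0
time: 32.75
eef_pos: [583.4, 39.2, 284.1]
orientation: [-0.021, 0.115, 0.993, -0.009]
contact_force: [0.7, -0.2, 0.3]
gripper_width: 88.2
gripper_force: 0.0
wrist rim s [90.6 90.9 91.3] expect 90 off u,v 5.6 0.4 r 30.9 n -0.499 -0.001 0.867 1447
  grey s [ 4.1  8.  45.4 46. ]
side rim s [89.3 90.1 90.8] expect 90 off u,v 3.1 -1.3 r 32.6 n -0.498 -0.003 0.867 89
  grey s [ 3.6  5.5 40.2 42.5]
scene rim s [91.5 92.4 93.5] expect 90 off u,v 4.5 2.3 r 31.9 n -0.5 -0.003 0.866 64
  grey s [ 4.2  5.9 41.8 43.7]
side guard deg 90.2 n [ 1.     0.004 -0.004] 408 offset 1.9
  tab 86 [  3.5   3.3 119.3] [-1. -3. 94.] [  6.   6. 143.]
scene guard deg 92.3 n [ 0.999  0.004 -0.041] 65 offset -3.6
  tab 52 [  1.3   4.8 122.7] [-3. -1. 94.] [  2.   8. 145.]
```

View pics/fin.png

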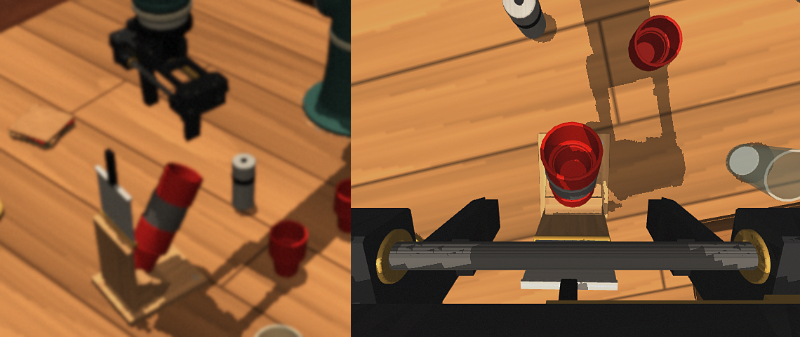

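The views show red, grey and red in one straight leaning stack with the guard upright and the bystanders untouched. The top rim is 90.6 mm up the axis at 29.9°, and the gripper is clear.

```bash
python3 -c "
from bench import manip
print(manip.sign_off())"
```

```text
the job is handed in; nothing more can be done
None
```

I handed the job in at about 33 s of the 69 s: the guard stands at about 90°, and the grey pot and then the red pot are nested fully home in one straight stack leaning 30°; the four bystanders looked untouched in the pictures, though I didn't measure them again at the end.

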